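# Hold the belt tensioner slack at its index

## Task

Hold the sprung belt tensioner slack: take the square-shanked driver from the rack, push it fully home into the square recess of the carriage's knob and then, with the driver alone and never the gripper on the carriage, draw the carriage out until its pointer stands exactly opposite the index on the scale strip. Finish while holding it there, driver in the recess and in the gripper (the spring pulls back if let go). Leave the other driver, the solder spool and the flux tin alone.

Things in the scene. Friction and masses are not known exactly. Their poses are not given: they have to be found in the camera images.
- square_driver: The driver to use, loose, upright in one of the rack's two places: black handle of square section 22 x 22 mm, 60 mm tall, under it a round 30 mm collar 5 mm thick, then a 10 x 10 mm square steel shank 36 mm long, last 4 mm stepped down to 7 mm. About 120 g. Origin: handle centre, 95 mm above the table in the rack; z up, x and y square to the flats of handle and shank (parallel).
- driver_tip (a point): End face of the square shank, on its axis, 71 mm below the driver's origin. Axes as the driver's.
- round_driver: The other driver, in the other place of the rack, to be left there: bulbous round black handle, 34 mm at its widest and 60 mm tall, 28 mm collar, thin round 6 mm shank. Origin at the centre of the handle, 95 mm above the table (top at 125 mm).
- rack: Fixed steel rack 56 x 150 mm, top 60 mm above the table, two square places (13 mm wide, plate 6 mm thick) 40 mm either side of its origin along its y. Open beneath, so the shanks can be seen; drivers lift straight out, 40 mm to clear it. Origin at the centre of its underside, x roughly away from the robot, in line with the square driver's x at the start.
- tensioner: Fixed belt tensioner: grey base 240 x 122 mm (x -120 to +120, y -48 to +74 mm), two rails along its x, drive pulley at the -x end (top 58 mm above the table), spring barrel at the +x end, scale strip along its +y side (top at 34 mm). Origin on its underside; x points from drive pulley to barrel, away from the robot.
- carriage: Sprung idler carriage on the rails, 50 x 80 mm, top at 40 mm, with a 58 mm idler pulley and above it a round knurled knob (41 mm, top at 76 mm). It is drawn along the tensioner's -x (towards the robot), up to 58 mm; the spring pulls back with 3 N at rest plus 0.6 N per 10 mm. Origin on the knob's axis at table height; axes as the tensioner's.
- recess (a point): Centre of the mouth of the square recess in the knob's top, 76 mm above the table. Recess 12 x 12 mm, chamfered, 24 mm deep, sides parallel to the carriage's x and y; the knob does not turn. With the driver fully home, the driver's origin is 47 mm above this point.
- pointer (a point): Tip of the dark pointed finger on the carriage's +y side, 38 mm above the table; at the same carriage x as the recess. Axes as the tensioner's.
- mark (a point): Tip of the index: a small dark steel clamp (14 x 14 mm) with a pointed finger facing the carriage, fixed on the scale strip 22 to 46 mm from the pointer's rest place along the tensioner's -x. Axes as the tensioner's: with the carriage at the mark the pointer's x in this frame is 0 (positive: not drawn far enough).
- spool: Spool of solder, 52 mm across, 34 mm tall, loose bystander near the front of the table. Origin at the centre of its underside.
- tin: Shut round flux tin, 44 mm across, 20 mm tall, loose bystander behind the rack. Origin at the centre of its underside.
There are look-alikes about, which are no part of the job. Leave any orange or red look-alike of the square_driver alone.

How it is judged:
On the way:
1. the square driver, held in the gripper, is home in the recess of the knob (tip at least 17 mm deep, within 5 mm of its axis), the carriage still at rest (within 8 mm) (horizontal distance between driver_tip and recess below 0.005 m and z of driver_tip in the frame of recess below -0.017 m and contact force between the fingers and square_driver above 1 N and distance of pointer from where it was at the start of the episode below 0.008 m), for 0.2 s.
At the end, for the whole second after the job is handed in: The pointer rests within 4 mm of the index along the slide; the gripper still holds the square driver (over 1 N), its tip at least 17 mm deep and within 5 mm of the recess axis; gripper and arm do not touch the carriage; round driver, spool and tin within 20 mm of their starts (x of pointer in the frame of mark between -0.004 and 0.004 m and horizontal distance between driver_tip and recess below 0.005 m and z of driver_tip in the frame of recess below -0.017 m and contact force between the fingers and square_driver above 1 N and linear speed of carriage below 0.01 m/s and contact force between each of the arm, the fingers and carriage below 1 N and distance of each of round_driver, spool, tin from where it was at the start of the episode below 0.02 m); the arm keeps its last pose, push and grip.
It fails at once if the gripper or arm pushes the carriage itself (over 3 N) (contact force between any of the arm, the fingers and carriage above 3 N).
It fails at once if round driver, spool or tin moved by more than 20 mm (distance of any of round_driver, spool, tin from where it was at the start of the episode above 0.02 m).
It also fails if it takes over 38 s, if anything falls off the work surface, if the arm or the gripper's body presses on something with over 40 N, if the wrist force passes 120 N, or if a joint passes its speed limit or range.

## Robot

A 6-joint arm with a two-finger parallel gripper is mounted at the origin on a cart in front of the work surface, level with it; the furniture and walls round the work are solid. World frame = base frame: x ahead of the robot, y to its left, z up, the work surface at z = 0. Lengths are in m, angles in rad, forces in N, time in s.
With the tool pointing down it reaches from about 0.35 to 0.725 m from the base axis. Payload 4.3 kg.
Tool frame: the origin (TCP) lies at the very end of the fingers, on their centre line; the grasp point (between the pads) lies 19 mm behind it (r.hold_point_z is the distance from the TCP to the grasp point, in m); z points along the fingers, y is the line along which they close (so a half turn about z gives the same grasp; the last joint's range is limited). The gripper opens to 85 mm and grips with 20 to 120 N. Pads are 22 mm wide; open, the fingers measure 114 mm over their backs; the gripper's body (76 mm by 85 mm) begins 54 mm behind the grasp point. The pads swing forward as they close: fully open they stand 13 mm farther back than shut.
Start: joints at [0.995, 0.377, 0.081, 1.274, 0, 1.46], TCP at [0.258, 0.514, 0.206] pointing down, gripper open.
Joint ranges: [-2.72, 2.72], [-0.84, 1.66], [-1.02, 1.22], [-1.77, 2.12], [-1.37, 1.28], [-3.14, 3.14]. Speed limits (rad/s): [2.57, 2.57, 3.14, 3.14, 3.14, 3.14].

## Interface

Orientations are given as a unit quaternion [x, y, z, w].
In Python, from bench import monitor, snapshot, job, r gives the robot as it stands.
- The arm moves only by the tool move_arm, never from a script. Its argument "increments" is a list of rows, each a list of 3 entries, a list of its own where there are three numbers: the turn, a rotation vector about the tool's x, y, z in rad, then the shift along the tool's x, y, z in m, then the closure, from -1 (fully open) to 1 (shut). A call has 1 to 20 rows; each row is the pose to reach, as a shift and turn from the pose commanded when the call began, along the tool's axes at that moment; what a row does not reach only later rows make up. A row lasts 1/10 s, in which the tool goes at most 50 mm and 8.59 degrees, less where a joint would pass 70% of its speed; a pose out of reach is approached as far as the arm can. A call with a gripper value outside its range is refused whole. The fingers move at their own pace and stop on an object; "force" is the grip in N (left out, the last holds). Time passes only in rows, so rows that repeat a pose let the fingers close. It gives the time, the measured TCP pose, the force, the opening and the grip force at its end, in the units of the state.
- monitor.get_state(): the state, without advancing time (a new reading comes with each control period).
- snapshot(name): name is "side" or "top"; returns a dict with "image" (480x640x3 uint8, red, green, blue), "z_map" (480x640 float32, m along the optical axis (not along the pixel's ray), 0 where there is no reading), "fov_y" (degrees; the focal length in pixels is half the picture's height over the tangent of half this angle, whatever the lens; pixels are square), "cx", "cy" (the principal point, pixels), "world_to_cam" (4x4, takes a point from world to camera coordinates). Camera axes: x right, y up, looking along -z (the intrinsics and any distortion apply to the point x, -y, -z); pixel columns grow to the right and rows downward; lengths in m; the calibration is good to about 2 mm. A picture is of the moment at which its call begins.
- job.job_done(): hands the job in; it is judged then, once.
The state is a dict: "t": time; "q": joint angles; "joint_vel": joint speeds; "joint_efforts": joint torques, N m; "position": TCP position; "eef_rot": TCP orientation; "contact_force": force on the tool from outside, world axes, zero at the start; "wrist_torque": the same for the moment, N m; "gripper_width": finger opening in m; "gripper_force": force on a finger pad.
Only numpy, scipy, OpenCV 4.12 (cv2) and the standard library are available. Lean on these libraries where they do the work, as an engineer would, in place of code of your own. Each camera call takes 0.05 s, during which the arm holds its last target. There are 200 camera calls.

## Working session

There is one attempt and no reset: what is moved stays moved. The work goes in short steps, Python scripts to look and compute and a tool call to move; the robot and the scene stay as the last step left them, time stands still between calls to the robot, and variables do not carry over. Pictures are saved under pics/ and viewed, at most 10 in all, crops included, and the job is handed in when it is done.

Besides the shell and the picture viewer there is one more tool, called by a JSON object that holds its "fn" and its "kwargs", one argument or row to a line. move_arm: Moves the arm, as the interface text tells. Its arguments: {"type":"object","properties":{"increments":{"type":"array","items":{"type":"array"}},"force":{"type":"number"}},"required":["increments"]}

```bash
mkdir -p pics; ls; cat > h.py <<'E'
import numpy as np, cv2
from bench import monitor, snapshot, job, r
def snap(n,f):
    s=snapshot(n); np.savez('%s.npz'%f,**{k:np.asarray(v) for k,v in s.items()})
    cv2.imwrite('pics/%s.png'%f,s['image'][:,:,::-1]); return s
def K(s): return 240/np.tan(np.radians(float(s['fov_y']))/2)
def pix(s,p):
    c=np.asarray(s['world_to_cam'])@np.r_[p,1]; f=K(s)
    return np.array([s['cx']+f*c[0]/-c[2], s['cy']-f*c[1]/-c[2]])
def ray(s,u,v):
    f=K(s); T=np.linalg.inv(s['world_to_cam']); d=np.array([(u-s['cx'])/f,-(v-s['cy'])/f,-1])
    return T[:3,3],T[:3,:3]@d
def atz(s,u,v,z):
    o,d=ray(s,u,v); return o+d*(z-o[2])/d[2]
def dep(s,u,v):
    o,d=ray(s,u,v); return o+d*float(s['z_map'][int(round(v)),int(round(u))])
E
python3 - <<'E'
from h import *
for n in('top','side'):
    s=snap(n,n+'0'); print(n,{k:s[k] for k in s if k not in('image','z_map')})
print(monitor.get_state(),r.hold_point_z)
E
```

```text
pics
top {'fov_y': 44.1680754267237, 'cx': 316.2174443548116, 'cy': 227.93478407774637, 'world_to_cam': array([[-0.0252679 , -0.99967997, -0.00121756,  0.23366196],
       [ 0.99339235, -0.02524533,  0.11195676, -0.50088972],
       [-0.11195167,  0.00161939,  0.99371233, -0.87875705],
       [ 0.        ,  0.        ,  0.        ,  1.        ]])}
side {'fov_y': 56.58028120750815, 'cx': 315.37996895005784, 'cy': 247.95549011317902, 'world_to_cam': array([[ 0.99529665, -0.09685831, -0.00174378, -0.47872376],
       [ 0.05545305,  0.55488024,  0.83008004, -0.22561429],
       [-0.07943256, -0.82627259,  0.55764153, -0.68116755],
       [ 0.        ,  0.        ,  0.        ,  1.        ]])}
{'t': 0.1, 'q': array([9.94690137e-01, 3.78012738e-01, 7.97647000e-02, 1.27443414e+00,
       8.08132800e-06, 1.46051957e+00]), 'joint_vel': array([ 0.00066088, -0.00014188,  0.00346623,  0.0031457 , -0.00026441,
        0.00048679]), 'joint_efforts': array([ 1.75910685e-03, -4.64692426e+01,  2.70583141e+01,  1.19933186e-02,
       -1.07383605e-04,  1.20143596e-05]), 'position': array([0.25789374, 0.51319564, 0.20544342]), 'eef_rot': array([ 2.30814414e-01,  9.72997337e-01, -8.86581699e-04, -3.21094690e-04]), 'contact_force': array([-0.97242164, -0.43236131, -1.45079765]), 'wrist_torque': array([ 0.01407236, -0.05160217,  0.03525854]), 'gripper_force': 0.0, 'gripper_width': 0.08529365606000003} 0.0187
```

View pics/top0.png

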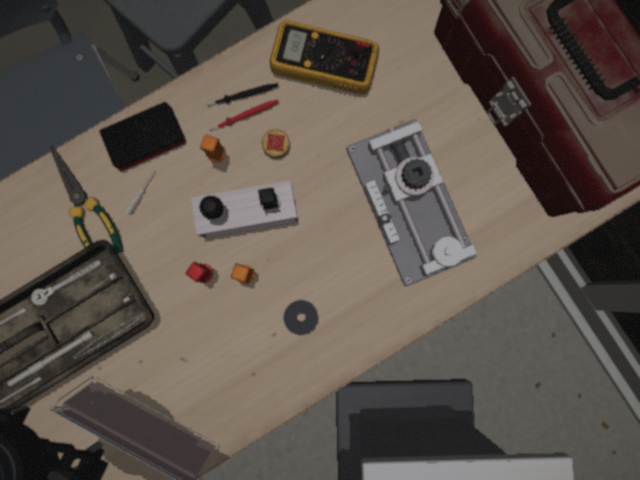

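View pics/side0.png

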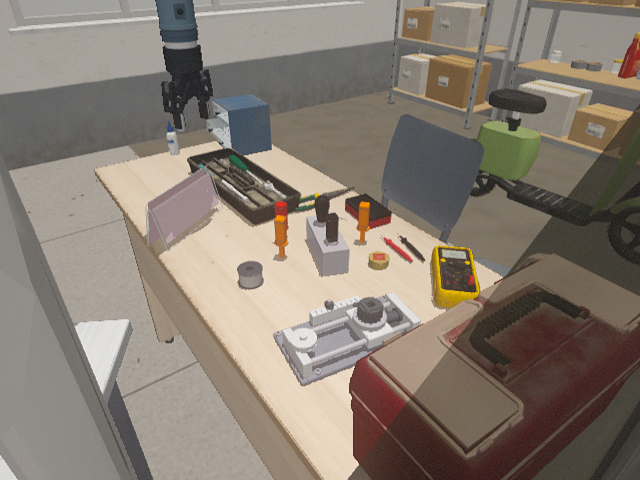

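The top view shows the rack around (245,208), with the round driver at (211,207) and the square driver at (268,198). The tensioner knob is at (414,175) and the scale clamp near (386,217). In the side view the square driver is at (332,230) and the knob at (370,308). Next I'll enlarge these.

```bash
python3 - <<'E'
import cv2,numpy as np
t=cv2.imread('pics/top0.png');s=cv2.imread('pics/side0.png')
def c(im,x,y,w,h,k):return cv2.resize(im[y:y+h,x:x+w],None,fx=k,fy=k,interpolation=cv2.INTER_CUBIC)
cv2.imwrite('pics/a.png',c(t,340,115,140,100*172//100,4)[:600] if 0 else c(t,345,115,133,100+50,4))
cv2.imwrite('pics/b.png',np.vstack([c(t,185,170,125,75,6)[:300+150],][:1]))
from h import *
S=dict(np.load('top0.npz'))
for u,v in [(268,193),(268,197),(270,201),(404,172),(250,215),(220,228),(414,160),(448,250),(380,205),(301,317),(385,160)]: print(u,v,dep(S,u,v))
E
```

```text
268 193 [0.54533648 0.28601436 0.12806816]
268 197 [0.54036249 0.28638074 0.12458938]
270 201 [0.53483236 0.28377192 0.123881  ]
404 172 [0.58112544 0.08969124 0.07334138]
250 215 [0.52451407 0.31835954 0.06258735]
220 228 [0.50616934 0.36268533 0.06364051]
414 160 [0.59806102 0.07471332 0.07636752]
448 250 [0.46562999 0.02716757 0.05741339]
380 205 [0.53878844 0.12247946 0.03426296]
301 317 [3.71106917e-01 2.48020328e-01 3.45085954e-04]
385 160 [0.60893991 0.11203239 0.03332148]
```

View pics/a.png

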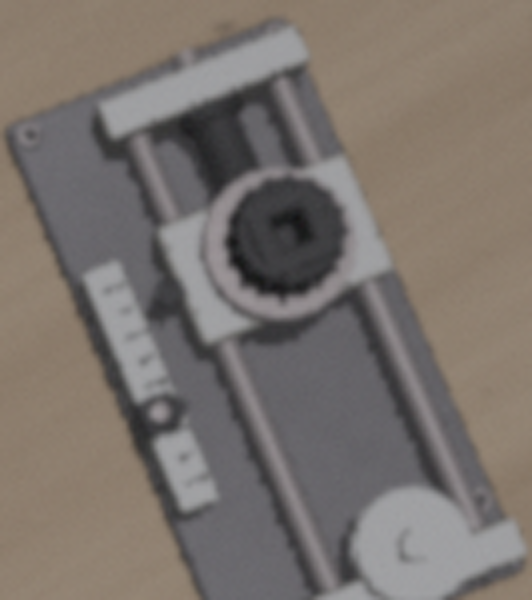

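View pics/b.png

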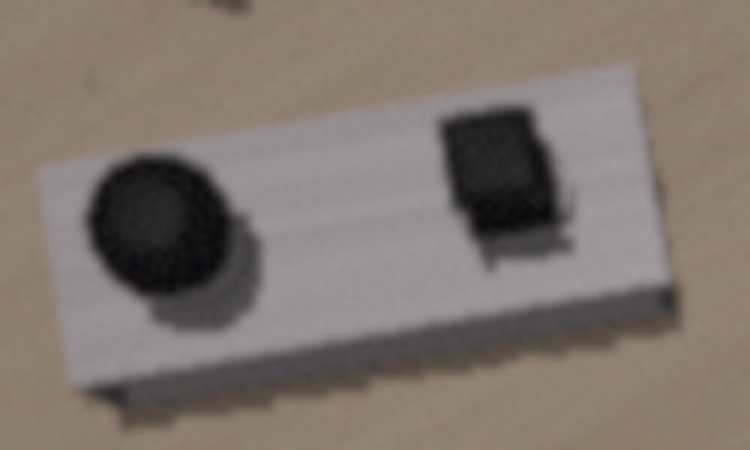

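The crops show the recess at full-picture (417.5,172), the pointer tip near (382.5,191.5), the clamp at (385,218), and the square handle's top centred near (266,196). I'll refine these with the depth data.

```bash
cat >> h.py <<'E'
def cloud(s):
    v,u=np.mgrid[0:480,0:640]; f=K(s); z=s['z_map']; T=np.linalg.inv(s['world_to_cam'])
    d=np.stack([(u-s['cx'])/f,-(v-s['cy'])/f,-np.ones_like(u,float)],-1)
    P=(d*z[...,None])@T[:3,:3].T+T[:3,3]; P[z==0]=np.nan; return P
def rect(Q):
    (c,sz,a)=cv2.minAreaRect((Q[:,:2]*1000).astype(np.float32)); return np.round(c,1),np.round(sz,1),round(a,1)
E
python3 - <<'E'
from h import *
for n in('top','side'):
    S=dict(np.load(n+'0.npz')); P=cloud(S); X,Y,Z=P[...,0],P[...,1],P[...,2]
    def box(x0,x1,y0,y1,z0,z1): return P[(X>x0)&(X<x1)&(Y>y0)&(Y<y1)&(Z>z0)&(Z<z1)]
    a=box(.50,.58,.25,.32,.115,.135); print(n,'driver top',len(a),a.mean(0),rect(a))
    a=box(.45,.60,.22,.42,.054,.068); print('rack',len(a),np.median(a[:,2]),rect(a))
    a=box(.5,.65,.0,.15,.069,.085); print('knob',len(a),a.mean(0),rect(a),cv2.minEnclosingCircle((a[:,:2]*1000).astype(np.float32)))
    a=box(.40,.72,-.05,.2,.006,.09); print('tens',len(a),rect(a))
    a=box(.50,.58,.34,.42,.115,.135); print('round top',len(a),a.mean(0))
S=dict(np.load('top0.npz'))
print('recess',atz(S,417.5,172,.076),'ptr',atz(S,382,191.5,.038),'mark',atz(S,391,217.7,.038),atz(S,385,218,.045))
c=[atz(S,185+x/6-.4,170+y/6-.4,.125) for x,y in((440,120),(528,106),(543,168),(455,182))];print(np.round(c,4),np.mean(c,0))
# rack edges top z=.06
for p in ((40,168),(630,65),(668,283),(75,385)): print(atz(S,185+p[0]/6-.4,170+p[1]/6-.4,.06))
# strip ends
for p in ((85,272),(185,512),(122,262),(215,495)): print('strip',atz(S,345+p[0]/4-.4,115+p[1]/4-.4,.034))
E
```

```text
top driver top 265 [0.54252479 0.287854   0.12476866] (array([543.5, 288.4]), array([22.6, 22.5]), 8.4)
rack 2987 0.06123476686391749 (array([513.6, 324.1]), array([105.2, 150.1]), 8.8)
knob 572 [0.58008684 0.07090249 0.07597306] (array([580.8,  70.3]), array([42.5, 41.5]), 12.9) ((580.6436157226562, 70.54789733886719), 21.84330177307129)
tens 12087 (array([569.5,  75.6]), array([242.4, 309.7]), 87.7)
round top 404 [0.5304053  0.36600019 0.12310552]
side driver top 101 [0.54180211 0.28268607 0.1222908 ] (array([542.3, 286. ]), array([21.6, 22.3]), 7.6)
rack 744 0.060284569834826995 (array([511.1, 323.8]), array([ 97.6, 180.4]), 30.7)
knob 358 [0.579037   0.06582607 0.07453241] (array([580.4,  67.3]), array([41., 42.]), 90.0) ((579.21630859375, 68.5943603515625), 22.138347625732422)
tens 7252 (array([544.6,  70. ]), array([235.6, 124.3]), 20.7)
round top 106 [0.52994358 0.36002489 0.12138501]
recess [0.58007336 0.07030193 0.076     ] ptr [0.55897857 0.11906533 0.038     ] mark [0.51831165 0.10691714 0.038     ] [0.51719711 0.11688252 0.045     ]
[[0.551  0.3001 0.125 ]
 [0.5537 0.2798 0.125 ]
 [0.5392 0.2766 0.125 ]
 [0.5365 0.2968 0.125 ]] [0.54509533 0.28831454 0.125     ]
[0.55322002 0.40571481 0.06      ]
[0.57542902 0.25887144 0.06      ]
[0.52049584 0.2505908  0.06      ]
[0.49887543 0.39718064 0.06      ]
strip [0.57415213 0.14288616 0.034     ]
strip [0.48071062 0.10813028 0.034     ]
strip [0.57768898 0.1285356  0.034     ]
strip [0.48690122 0.09647763 0.034     ]
```

```bash
cat >> h.py <<'E'
from scipy.spatial.transform import Rotation as Ro
def to(p,yaw):  # yaw: world angle (deg) of tool y; tool z down
    st=monitor.get_state(); R=Ro.from_quat(st['eef_rot'])
    a=np.radians(yaw); y=np.array([np.cos(a),np.sin(a),0]); z=np.array([0,0,-1.]); x=np.cross(y,z)
    G=Ro.from_matrix(np.c_[x,y,z]); print('turn',np.round((R.inv()*G).as_rotvec(),4),'shift',np.round(R.inv().apply(np.array(p)-st['position']),4))
E
python3 - <<'E'
from h import *
to([.543,.2875,.19],8.5)
E
```

```text
turn [-1.800e-03  7.000e-04  9.566e-01] shift [-0.3561 -0.0736  0.0155]
```

{"fn": "move_arm", "kwargs": {
  "increments": [
    [[0,0,0.12],[-0.03,-0.006,0.001],-1],
    [[0,0,0.25],[-0.075,-0.015,0.003],-1],
    [[0,0,0.38],[-0.12,-0.025,0.005],-1],
    [[0,0,0.51],[-0.165,-0.034,0.007],-1],
    [[0,0,0.64],[-0.21,-0.043,0.009],-1],
    [[0,0,0.77],[-0.255,-0.053,0.011],-1],
    [[0,0,0.88],[-0.3,-0.062,0.013],-1],
    [[-0.001,0,0.94],[-0.335,-0.069,0.015],-1],
    [[-0.002,0.001,0.957],[-0.356,-0.0736,0.0155],-1],
    [[-0.002,0.001,0.957],[-0.356,-0.0736,0.0155],-1],
    [[-0.002,0.001,0.957],[-0.356,-0.0736,0.0155],-1],
    [[-0.002,0.001,0.957],[-0.356,-0.0736,0.0155],-1]
  ]
}}

```text
t: 1.3
position: [0.5422, 0.2888, 0.1907]
eef_rot: [0.652, 0.758, 0.001, -0.001]
contact_force: [0.2, 0.7, -0.0]
gripper_width: 0.0855
gripper_force: 0.0
```

```bash
python3 - <<'E'
from h import *
to([.543,.2875,.078],8.5)
s=snap('side','s1');t=snap('top','t1')
cv2.imwrite('pics/s1c.png',cv2.resize(s['image'][130:290,260:420,::-1],None,fx=3.5,fy=3.5,interpolation=cv2.INTER_CUBIC))
st=monitor.get_state();print(st['position'],st['q'])
E
```

```text
turn [ 0.0004 -0.002   0.001 ] shift [-0.0017  0.0005  0.1127]
[0.54225337 0.28906425 0.19091356] [3.85642783e-01 4.62700700e-01 1.71328295e-01 1.27804372e+00
 1.67786193e-03 1.80656688e+00]
```

View pics/s1c.png

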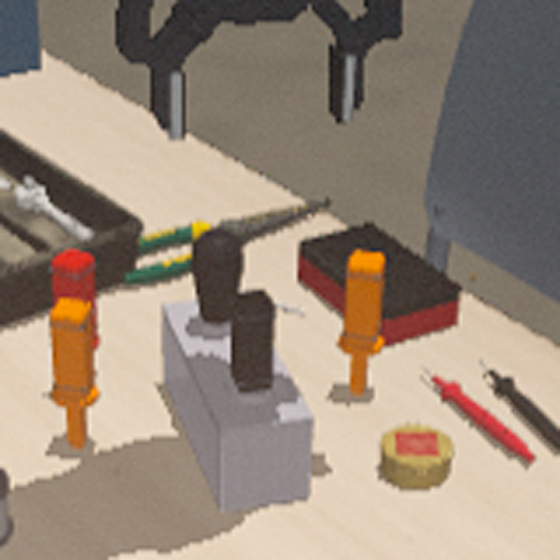

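The open fingers straddle the square handle, at about crop (252,340), with clear space around them. Descending.

{"fn": "move_arm", "kwargs": {
  "increments": [
    [[0,-0.002,0],[-0.0017,0.0005,0.02],-1],
    [[0,-0.002,0],[-0.0017,0.0005,0.05],-1],
    [[0,-0.002,0],[-0.0017,0.0005,0.08],-1],
    [[0,-0.002,0],[-0.0017,0.0005,0.1],-1],
    [[0,-0.002,0],[-0.0017,0.0005,0.11],-1],
    [[0,-0.002,0],[-0.0017,0.0005,0.1125],-1],
    [[0,-0.002,0],[-0.0017,0.0005,0.1125],-1],
    [[0,-0.002,0],[-0.0017,0.0005,0.1125],1],
    [[0,-0.002,0],[-0.0017,0.0005,0.1125],1],
    [[0,-0.002,0],[-0.0017,0.0005,0.1125],1],
    [[0,-0.002,0],[-0.0017,0.0005,0.1125],1],
    [[0,-0.002,0],[-0.0017,0.0005,0.1125],1],
    [[0,-0.002,0],[-0.0017,0.0005,0.1125],1],
    [[0,-0.002,0],[-0.0017,0.0005,0.1125],1],
    [[0,-0.002,0],[-0.0017,0.0005,0.1125],1]
  ],
  "force": 70
}}

```text
t: 2.9
position: [0.5445, 0.2868, 0.0788]
eef_rot: [0.653, 0.757, 0.001, 0.001]
contact_force: [-0.6, -0.2, 4.0]
gripper_width: 0.0205
gripper_force: 68.6
```

{"fn": "move_arm", "kwargs": {
  "increments": [
    [[0,0,0],[0,0,-0.01],1],
    [[0,0,0],[0,0,-0.03],1],
    [[0,0,0],[0,0,-0.055],1],
    [[0,0,0],[0,0,-0.08],1],
    [[0,0,0],[0,0,-0.1],1],
    [[0,0,0],[0,0,-0.105],1],
    [[0,0,0],[0,0,-0.105],1]
  ]
}}

```text
t: 3.6
position: [0.5445, 0.287, 0.1839]
eef_rot: [0.653, 0.757, 0.001, 0.001]
contact_force: [-0.2, 0.6, -1.9]
gripper_width: 0.0208
gripper_force: 68.8
```

```bash
python3 - <<'E'
from h import *
st=monitor.get_state();print(st['position'],st['gripper_width'],st['gripper_force'],st['contact_force'])
to([.552,.073,.185],20.5)
E
```

```text
[0.54445579 0.28696451 0.18390281] 0.0207900971530641 68.81766557693481 [-0.16512259  0.57792243 -1.87145107]
turn [ 2.600e-03  1.000e-04 -2.097e-01] shift [-0.2127 -0.0241 -0.0012]
```

```bash
python3 - <<'E'
from h import *
to([.5812,.0692,.185],20.5)
E
```

```text
turn [ 2.600e-03  1.000e-04 -2.097e-01] shift [-0.2208  0.0042 -0.0011]
```

{"fn": "move_arm", "kwargs": {
  "increments": [
    [[0.003,0,-0.03],[-0.015,0,0],1],
    [[0.003,0,-0.06],[-0.045,0.001,0],1],
    [[0.003,0,-0.09],[-0.08,0.002,0],1],
    [[0.003,0,-0.12],[-0.115,0.002,-0.001],1],
    [[0.003,0,-0.15],[-0.15,0.003,-0.001],1],
    [[0.003,0,-0.18],[-0.185,0.003,-0.001],1],
    [[0.003,0,-0.2],[-0.208,0.004,-0.001],1],
    [[0.003,0,-0.21],[-0.218,0.004,-0.001],1],
    [[0.003,0,-0.21],[-0.2208,0.0042,-0.001],1],
    [[0.003,0,-0.21],[-0.2208,0.0042,-0.001],1],
    [[0.003,0,-0.21],[-0.2208,0.0042,-0.001],1]
  ]
}}

```text
t: 4.7
position: [0.5803, 0.0702, 0.184]
eef_rot: [0.569, 0.822, -0.001, -0.001]
contact_force: [-0.3, 0.3, -1.1]
gripper_width: 0.021
gripper_force: 68.8
```

```bash
python3 - <<'E'
from h import *
st=monitor.get_state();print(st['position'])
s=snap('side','s2');t=snap('top','t2')
cv2.imwrite('pics/s2c.png',cv2.resize(s['image'][200:400,270:430,::-1],None,fx=3,fy=3,interpolation=cv2.INTER_CUBIC))
to([.5812,.0692,.185],20.5)
p=st['position']
for z in(.1975,.1675,.1625,.1265): print(z,pix(s,[p[0],p[1],z]))
for q in((.5812,.0692),(.5801,.0703)):print(pix(s,[*q,.076]))
E
```

```text
[0.58034413 0.07017087 0.18403334]
turn [-0.0018 -0.0002  0.0018] shift [-0.0012  0.0003 -0.0007]
0.1975 [375.98080875 241.71718811]
0.1675 [374.54915169 257.91837421]
0.1625 [374.31724655 260.54270268]
0.1265 [372.70094356 278.83341367]
[371.2038028  303.17465302]
[370.42102561 302.78386819]
```

View pics/s2c.png

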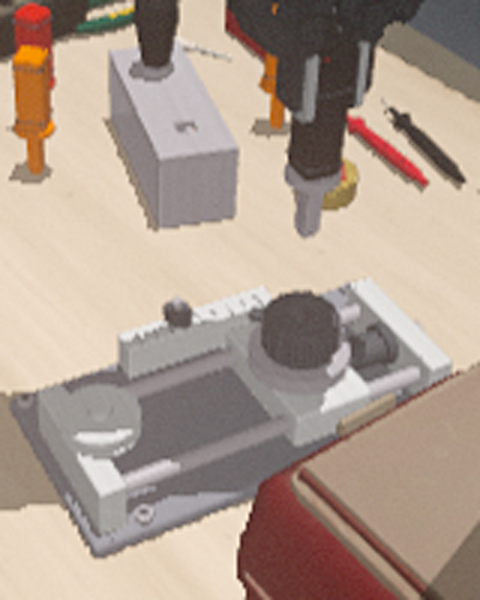

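The side view puts the shank end at full-picture (372.3,278.2), where it should be for the TCP axis. The knob centre is at column 370.4, as expected. The pointer-side clamp is visible at crop (178,312). Descending in stages.

{"fn": "move_arm", "kwargs": {
  "increments": [
    [[-0.001,0,0.002],[-0.0005,0.0003,0.01],1],
    [[-0.002,0,0.002],[-0.0008,0.0003,0.025],1],
    [[-0.002,0,0.002],[-0.0008,0.0003,0.04],1],
    [[-0.002,0,0.002],[-0.0008,0.0003,0.046],1],
    [[-0.002,0,0.002],[-0.0008,0.0003,0.05],1],
    [[-0.002,0,0.002],[-0.0008,0.0003,0.054],1],
    [[-0.002,0,0.002],[-0.0008,0.0003,0.058],1],
    [[-0.002,0,0.002],[-0.0008,0.0003,0.058],1]
  ]
}}

```text
t: 5.6
position: [0.5811, 0.0683, 0.1262]
eef_rot: [0.571, 0.821, 0.0, 0.0]
contact_force: [0.3, -0.3, -0.9]
gripper_width: 0.0206
gripper_force: 68.8
```

{"fn": "move_arm", "kwargs": {
  "increments": [
    [[0,0,0],[0,0,0.003],1],
    [[0,0,0],[0,0,0.006],1],
    [[0,0,0],[0,0,0.009],1],
    [[0,0,0],[0,0,0.009],1]
  ]
}}

```text
t: 6.0
position: [0.5808, 0.0683, 0.1168]
eef_rot: [0.571, 0.821, -0.0, -0.0]
contact_force: [-0.5, -0.3, -0.1]
gripper_width: 0.0204
gripper_force: 68.8
```

{"fn": "move_arm", "kwargs": {
  "increments": [
    [[0,0,0],[0,0,0.003],1],
    [[0,0,0],[0,0,0.006],1],
    [[0,0,0],[0,0,0.009],1],
    [[0,0,0],[0,0,0.0095],1],
    [[0,0,0],[0,0,0.0095],1],
    [[0,0,0],[0,0,0.0095],1],
    [[0,0,0],[0,0,0.0095],1]
  ]
}}

```text
t: 6.7
position: [0.5814, 0.0683, 0.1081]
eef_rot: [0.571, 0.821, 0.0, 0.0]
contact_force: [0.2, 0.0, -0.9]
gripper_width: 0.0205
gripper_force: 68.8
```

```bash
python3 - <<'E'
from h import *
st=monitor.get_state();print(st['position'],st['contact_force'])
s=snap('side','s3');t=snap('top','t3')
a=cv2.resize(s['image'][230:380,275:425,::-1],None,fx=4,fy=4,interpolation=cv2.INTER_CUBIC)[:,:400]
b=cv2.resize(t['image'][150:250,350:450,::-1],None,fx=4,fy=4,interpolation=cv2.INTER_CUBIC)
b=np.vstack([b,np.zeros((200,400,3),np.uint8)])
cv2.imwrite('pics/c3.png',np.hstack([a,b]))
E
```

```text
[0.58135136 0.06826515 0.10805675] [ 0.198832    0.02922173 -0.93446112]
```

View pics/c3.png

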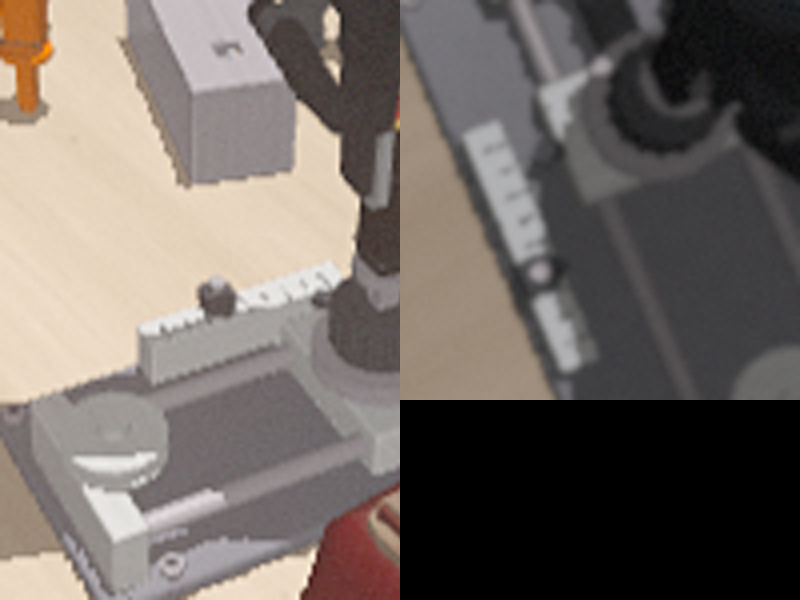

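The driver is seated in the recess. The pointer is near (487,190) and the clamp near (386,218) in the full top view. I'll press the last millimetre home, then draw about 30 mm and look again.

{"fn": "move_arm", "kwargs": {
  "increments": [
    [[0,0,0],[0,0,0.001],1],
    [[0,0,0],[0,0,0.0015],1],
    [[0,0,0],[0,0,0.0015],1],
    [[0,0,0],[0,0,0.0015],1],
    [[0,0,0],[0,-0.002,0.0013],1],
    [[0,0,0],[0,-0.005,0.0013],1],
    [[0,0,0],[0,-0.009,0.0013],1],
    [[0,0,0],[0,-0.013,0.0013],1],
    [[0,0,0],[0,-0.017,0.0013],1],
    [[0,0,0],[0,-0.021,0.0013],1],
    [[0,0,0],[0,-0.025,0.0013],1],
    [[0,0,0],[0,-0.028,0.0013],1],
    [[0,0,0],[0,-0.03,0.0013],1],
    [[0,0,0],[0,-0.03,0.0013],1],
    [[0,0,0],[0,-0.03,0.0013],1]
  ]
}}

```text
t: 8.3
position: [0.5531, 0.0577, 0.1067]
eef_rot: [0.571, 0.821, 0.0, 0.0]
contact_force: [4.5, 1.6, -1.3]
gripper_width: 0.0208
gripper_force: 68.6
```

```bash
python3 - <<'E'
from h import *
st=monitor.get_state();print(st['position'],st['contact_force'],st['wrist_torque'])
s=snap('side','s4');t=snap('top','t4')
a=cv2.resize(s['image'][280:340,290:390,::-1],None,fx=8,fy=8,interpolation=cv2.INTER_CUBIC)[:300] if 0 else cv2.resize(s['image'][270:345,290:390,::-1],None,fx=8,fy=8,interpolation=cv2.INTER_CUBIC)
cv2.imwrite('pics/s4.png',a)
b=cv2.resize(t['image'][170:245,355:455,::-1],None,fx=8,fy=8,interpolation=cv2.INTER_CUBIC)
cv2.imwrite('pics/t4.png',cv2.convertScaleAbs(b,alpha=1.6))
E
```

```text
[0.55313153 0.05771778 0.10671573] [ 4.50790417  1.55437279 -1.26906373] [ 0.32543895 -1.25189285  0.0187812 ]
```

View pics/t4.png

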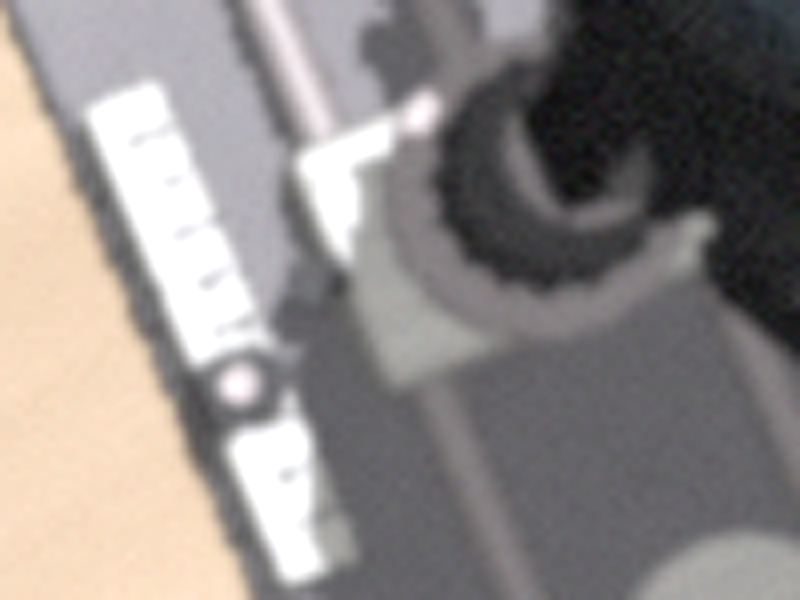

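View pics/s4.png

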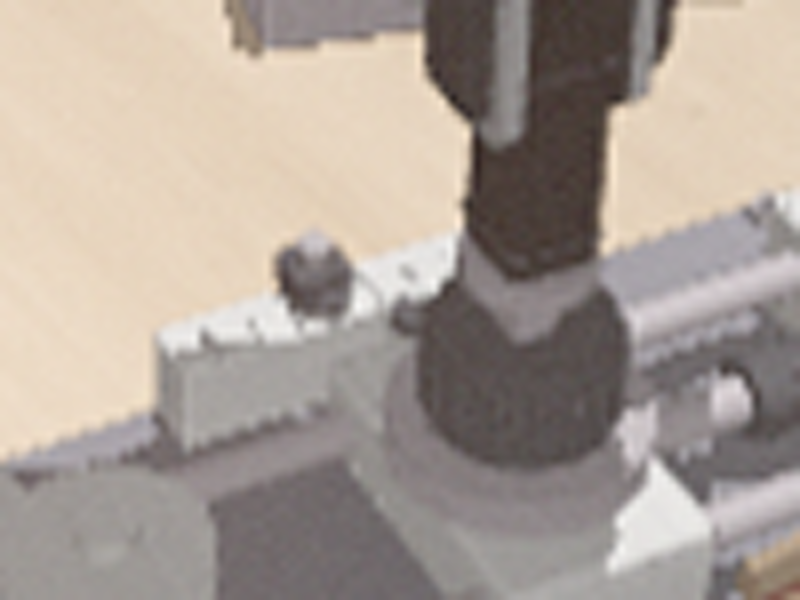

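Top crop: pointer tip at about (281,326), clamp centre at (244,386), and the clamp's finger tip near (291,363). In the side crop the clamp is at (313,275) and the pointer at (405,315). I'll convert these to the slide axis.

```bash
python3 - <<'E'
from h import *
t=dict(np.load('t4.npz'));s=dict(np.load('s4.npz'))
u=np.array([np.cos(np.radians(20.5)),np.sin(np.radians(20.5))]); w=np.array([-u[1],u[0]])
o=lambda n,p:print(n,np.round([p[:2]@u*1e3,p[:2]@w*1e3],1))
T=lambda x,y:(355+x/8-.44,170+y/8-.44)
S=lambda x,y:(290+x/8-.44,270+y/8-.44)
o('ptr',atz(t,*T(281,326),.038)); o('mark tip',atz(t,*T(291,363),.038))
for z in(.04,.046,.05): o('clamp c %.3f'%z,atz(t,*T(244,386),z))
o('S ptr',atz(s,*S(400,318),.038)); o('S mark tip',atz(s,*S(350,300),.038))
for z in(.04,.046): o('S clamp',atz(s,*S(313,280),z))
P=cloud(t);c=P[205:228,375:400].reshape(-1,3);q=c[(c[:,2]>.038)&(c[:,2]<.06)]
k=(q[:,:2]@w>.125*0-1);print(len(q));
for p in q[::1]: print(np.round([p[:2]@u*1e3,p[:2]@w*1e3,p[2]*1e3],0),end=' ')
P=cloud(t);Z=P[...,2];m=(Z>.066)&(Z<.08)&(abs(P[...,0]-.555)<.06)&(abs(P[...,1]-.06)<.06);q=P[m];print('\nknob',(q[:,:2]@u).min(),(q[:,:2]@u).max())
E
```

```text
ptr [534.1 -83.9]
mark tip [526.9 -82.9]
clamp c 0.040 [526.  -72.6]
clamp c 0.046 [525.5 -71.7]
clamp c 0.050 [525.2 -71.1]
S ptr [535.5 -91.9]
S mark tip [528.4 -81.8]
S clamp [523.  -74.2]
S clamp [519.8 -80.3]
134
[540. -88.  43.] [540. -90.  41.] [539. -91.  42.] [539. -93.  42.] [538. -94.  41.] [538. -95.  41.] [537. -99.  38.] [ 536. -100.   38.] [540. -86.  42.] [539. -88.  41.] [539. -89.  40.] [538. -92.  40.] [537. -94.  40.] [536. -95.  41.] [536. -96.  42.] [535. -98.  38.] [535. -99.  40.] [537. -89.  40.] [537. -90.  41.] [536. -91.  43.] [535. -93.  42.] [533. -99.  39.] [535. -91.  39.] [534. -92.  42.] [532. -98.  40.] [531. -98.  39.] [533. -73.  44.] [533. -75.  43.] [532. -76.  43.] [531. -78.  44.] [531. -80.  39.] [533. -70.  43.] [532. -72.  43.] [531. -72.  46.] [531. -74.  47.] [530. -75.  44.] [530. -77.  44.] [530. -79.  40.] [529. -80.  42.] [528. -82.  42.] [533. -65.  45.] [532. -66.  47.] [532. -68.  45.] [531. -69.  47.] [530. -70.  48.] [530. -71.  51.] [529. -72.  51.] [529. -74.  49.] [528. -76.  48.] [528. -78.  45.] [528. -80.  39.] [527. -81.  
[... 742 characters left out ...]
-68.  50.] [524. -69.  50.] [524. -70.  51.] [523. -72.  50.] [523. -74.  43.] [522. -76.  43.] [522. -76.  46.] [521. -79.  41.] [526. -64.  41.] [525. -66.  41.] [524. -66.  46.] [524. -68.  40.] [523. -69.  42.] [523. -71.  44.] [522. -72.  43.] [521. -73.  45.] [521. -74.  46.] [520. -76.  47.] [520. -78.  43.] [523. -64.  45.] [523. -65.  47.] [522. -67.  45.] [522. -69.  43.] [521. -70.  45.] [521. -71.  46.] [520. -73.  46.] [520. -74.  43.] [522. -64.  43.] [522. -66.  41.] [521. -67.  44.] [520. -68.  44.] [520. -69.  45.] [519. -71.  42.] [521. -64.  38.] [520. -65.  41.] [520. -66.  43.] [519. -68.  39.] [519. -70.  39.] [509. -78.  40.] 
knob 0.5184681535348764 0.5608591816527906
```

{"fn": "move_arm", "kwargs": {
  "increments": [
    [[0,0,0],[0,-0.003,0],1],
    [[0,0,0],[0,-0.006,0],1],
    [[0,0,0],[0,-0.009,0],1],
    [[0,0,0],[0,-0.012,0],1],
    [[0,0,0],[0,-0.012,0],1],
    [[0,0,0],[0,-0.012,0],1]
  ]
}}

```text
t: 9.0
position: [0.5423, 0.0537, 0.1067]
eef_rot: [0.571, 0.821, 0.0, 0.0]
contact_force: [5.6, 1.0, -2.0]
gripper_width: 0.0205
gripper_force: 68.6
```

```bash
python3 - <<'E'
from h import *
st=monitor.get_state()
u=np.array([np.cos(np.radians(20.5)),np.sin(np.radians(20.5))]); w=np.array([-u[1],u[0]])
print(st['position'],st['position'][:2]@u,st['contact_force'])
t=snap('top','t5');s=snap('side','s5')
for n,d in(('t',t),('s',s)):
    P=cloud(d);a=P[...,:2]@u*1e3;b=P[...,:2]@w*1e3;Z=P[...,2]*1e3
    for b0 in range(-100,-62,3):
        m=(b>=b0)&(b<b0+3)&(Z>37.5)&(Z<56)&(a>505)&(a<550)
        if m.any(): print(n,b0,m.sum(),np.round([a[m].min(),a[m].mean(),a[m].max(),Z[m].mean()],1))
    m=(Z>68)&(Z<80)&(a>490)&(a<570)&(b>-170)&(b<-100); print('knob',a[m].min(),a[m].max())
b=cv2.resize(t['image'][190:240,360:420,::-1],None,fx=12,fy=12,interpolation=cv2.INTER_CUBIC)
cv2.imwrite('pics/t5.png',cv2.convertScaleAbs(b,alpha=1.8))
E
```

```text
[0.54228844 0.05365233 0.10671838] 0.5267359395492919 [ 5.55853241  0.99142779 -2.01265297]
t -100 46 [505.5 527.8 548.9  40.3]
t -97 10 [524.3 527.5 531.4  41.6]
t -94 14 [522.8 528.2 534.3  41. ]
t -91 11 [523.1 527.8 531.9  40.9]
t -88 2 [526.3 527.2 528.   41.4]
t -85 3 [525.2 525.9 526.6  40.6]
t -82 11 [517.7 525.9 531.2  39.9]
t -79 14 [519.3 524.9 531.4  44.2]
t -76 18 [518.6 527.  548.1  45.7]
t -73 19 [519.4 525.3 531.9  47.6]
t -70 22 [516.  526.2 541.3  45.3]
t -67 21 [519.5 528.1 547.9  43.7]
t -64 5 [520.9 525.8 530.2  42.9]
knob 506.6223478814638 549.6277409237805
s -100 5 [505.1 517.2 524.7  39.4]
s -97 4 [522.8 523.6 524.7  40.1]
s -94 7 [522.3 525.6 528.   40.2]
s -91 2 [525.2 526.6 528.   40.3]
s -88 2 [526.8 528.  529.2  40. ]
s -85 5 [521.2 523.5 525.1  39.6]
s -82 7 [520.5 526.5 529.   40.1]
s -79 20 [517.8 523.5 530.1  42. ]
s -76 18 [518.2 523.5 531.7  44.6]
s -73 10 [518.9 523.9 530.6  46.2]
s -70 10 [517.9 521.5 526.8  45.4]
s -67 7 [518.2 521.2 531.7  42.6]
knob 505.6128887272515 547.4713994114837
```

View pics/t5.png

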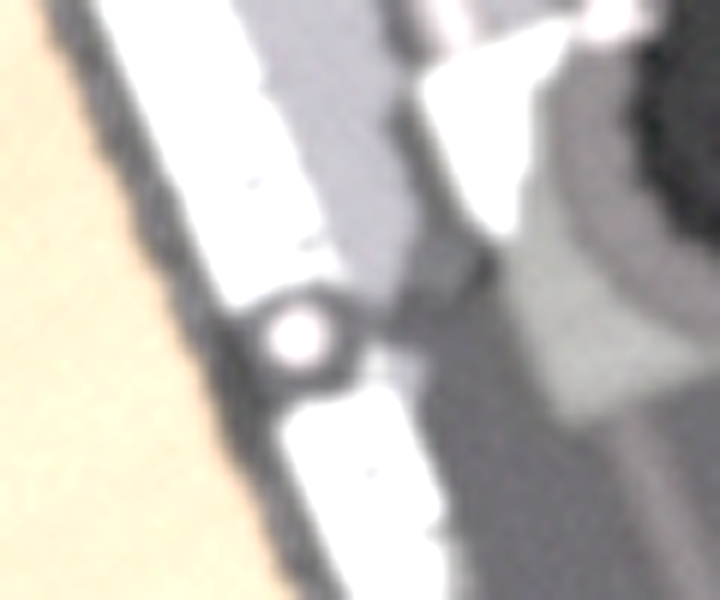

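The clamp's finger and the pointer are nearly in line, meeting near crop (385,320). Depth gives pointer about 527.8 mm and clamp about 525.4 mm on the slide axis, so about 2 mm is left to go.

{"fn": "move_arm", "kwargs": {
  "increments": [
    [[0,0,0],[0,-0.001,0],1],
    [[0,0,0],[0,-0.0022,0],1],
    [[0,0,0],[0,-0.0022,0],1],
    [[0,0,0],[0,-0.0022,0],1],
    [[0,0,0],[0,-0.0022,0],1]
  ]
}}

```text
t: 9.6
position: [0.5405, 0.053, 0.1068]
eef_rot: [0.571, 0.821, 0.0, 0.001]
contact_force: [5.1, 1.2, -3.3]
gripper_width: 0.0204
gripper_force: 68.5
```

```bash
python3 - <<'E'
from h import *
u=np.array([np.cos(np.radians(20.5)),np.sin(np.radians(20.5))]); w=np.array([-u[1],u[0]])
for n in('top','side'):
    F=[];C=[];Kn=[]
    for i in range(6):
        d=snapshot(n);P=cloud(d);a=P[...,:2]@u*1e3;b=P[...,:2]@w*1e3;Z=P[...,2]*1e3
        g=(Z>37)&(Z<58)&(a>512)&(a<540)
        F.append(np.mean(a[g&(b>-97)&(b<-88)])); m=g&(b>-79)&(b<-65)&(Z>39); C.append(np.mean(np.percentile(a[m],[3,97])))
        m=(Z>68)&(Z<80)&(a>490)&(a<570)&(b>-170)&(b<-100); Kn.append((a[m].min()+a[m].max())/2)
    print(n,'finger',np.mean(F),'clamp',np.mean(C),'knob',np.mean(Kn))
st=monitor.get_state();print(st['position'],st['joint_vel'].max(),st['contact_force'],st['gripper_force'],st['t'])
E
```

```text
top finger 526.169585559176 clamp 526.0534757873296 knob 526.0685139809848
side finger 523.6133073849252 clamp 524.2912714843395 knob 524.2568654123282
[0.54045557 0.05294955 0.10673602] 0.000770917162290579 [ 4.73402738  1.87345553 -1.80243871] 68.54541778564453 10.2
```

Pointer, clamp and knob agree within 0.7 mm in both cameras. Handing in.

```bash
python3 -c "
from h import *
print(job.job_done())"
```

```text
the job is handed in; nothing more can be done
None
```

I handed the job in at about 10 s of the 38 s allowed: the square driver is home in the recess and still gripped (about 69 N), holding the carriage with its pointer within about 0.7 mm of the index in both cameras; no verdict came back.

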